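# Swing a batten home in a drill jig and close the leaf

### The arm

A 6-joint arm with a two-finger parallel gripper is mounted at the origin on a cart in front of the work surface, level with it; the furniture and walls round the work are solid. World frame = base frame: x ahead of the robot, y to its left, z up, the work surface at z = 0. Lengths are in m, angles in degrees, forces in N, time in s.
With the tool pointing down it reaches from about 0.35 to 0.875 m from the base axis. Payload 4.2 kg.
Tool frame: the origin (TCP) lies at the very end of the fingers, on their centre line; the grasp point (between the pads) lies 19 mm behind it; z points along the fingers, y is the line along which they close (so a half turn about z gives the same grasp; the last joint's range is limited). The gripper opens to 87 mm and grips with 3 to 60 N. Pads are 19 mm wide; open, the fingers measure 117 mm over their backs; the gripper's body (75 mm by 190 mm) begins 51 mm behind the grasp point.
Start: joints at [-57.777, 22.042, 0.453, 0, -68.411, -14.817], TCP at [0.187, -0.596, 0.223] pointing down, gripper open.
Joint ranges: [-179.83, 179.83], [-69.29, 118.12], [-61.27, 80.66], [-181.25, 117.63], [-171.15, -9.14], [-177.46, 177.46]. Speed limits (degrees/s): [159.86, 159.86, 180, 180, 180, 180].

### API

Orientations are given as a 3x3 rotation matrix whose columns are the frame's x, y, z axes.
In Python, from station import monitor, cams, ticket gives the robot as it stands.
- The arm moves only by the tool drive_tool, never from a script. Its argument "moves" is a list of rows, each an object with "delta_pos": the shift along the tool's x, y, z in mm, a list of three; "turn": the turn about the tool's z in rad; "claw": the opening, from 0 (shut) to 1 (fully open). A call has 1 to 12 rows; each row shifts and turns the commanded pose from where the row before left it, along the tool's axes as they then stand; what a row does not reach is not made up. A row lasts 1/8 s, in which the tool goes at most 62.5 mm and 10.7 degrees, less where a joint would pass 70% of its speed; a pose out of reach is approached as far as the arm can. A call is refused whole if a number of a shift passes 62.5 or a number of a turn 0.188, either way. A call with a gripper value outside its range is refused whole. The fingers move at their own pace and stop on an object; the grip force is fixed at half the most. Time passes only in rows, so rows that do not move let the fingers close. It gives the time, the measured TCP pose, the force, the opening and the grip force at its end, in the units of the state.
- monitor.sense(): the state, without advancing time (a new reading comes with each control period).
- cams.capture(name): name is "side" or "top"; returns a dict with "color" (384x512x3 uint8, red, green, blue), "range_z" (384x512 float32, m along the optical axis (not along the pixel's ray), 0 where there is no reading), "vertical_fov" (degrees; the focal length in pixels is half the picture's height over the tangent of half this angle, whatever the lens; pixels are square), "cx", "cy" (the principal point, pixels), "dist" ([k1, k2, p1, p2, k3] as OpenCV has them; the pictures are not rectified), "extrinsics" (4x4, takes a point from camera to world coordinates). Camera axes: x right, y down, z forward; pixel columns grow to the right and rows downward; lengths in m; the calibration is good to about 2 mm. A picture is of the moment at which its call begins.
- ticket.finish_job(): hands the job in; it is judged then, once.
The state is a dict: "time_s": time; "joints": joint angles; "joint_velocities": joint speeds; "effort": joint torques, N m; "tcp_pos": TCP position; "ee_rot": TCP orientation; "wrist_force": force on the tool from outside, world axes, zero at the start; "moment": the same for the moment, N m; "gripper_width": opening from 0.0 (shut) to 1.0 (fully open); "gripper_force": force on a finger pad.
Only numpy, scipy, OpenCV 4.12 (cv2) and the standard library are available. Lean on these libraries where they do the work, as an engineer would, in place of code of your own. Each camera call takes 0.05 s, during which the arm holds its last target. There are 200 camera calls.

### The job

Get the wooden batten ready for drilling: push its free end so that it turns about the steel pin and slides flat on the board until it lies snug along the wooden fence, its other end staying between pin and fence; do not lift it. Then lower the hinged aluminium leaf gently all the way down over the batten, without letting it slam, and let go. Leave the other things on the bench alone.

Things in the scene. Friction and masses are not known exactly. Their poses are not given: they have to be found in the camera images.
- jig: Fixed drill jig, a grey-faced board 250 x 320 x 15 mm with fence, pin and leaf. Origin on the bench under the batten's home place; z up, y along the fence, x towards the fence (away from the robot at yaw 0). In its frame (mm): board x -165..85, y -140..180, top z 15. A wooden end stop, 20 high, stands at x -6..34, y -133..-117
- jig_pin (a point): top centre of the fixed steel pin about which the batten turns (12 mm diameter, 31 mm high above the board); at x -8, y -100, z 46 mm in the jig's frame; axes as the jig's
- fence_face (a point): middle of the face of the fixed dark wood fence that the batten comes to lie against, at x 34, y 30, z 26 mm in the jig's frame. The fence is 260 mm long (jig y -100..160), 24 mm deep and 20 mm high above the board. Between pin and fence 36 mm are free for the 32 mm wide batten
- batten: loose pale wooden batten, 32 x 260 x 22 mm, 0.12 kg, flat on the board. y: lengthwise to the free end; x: to the side that will face the fence (at home parallel to the jig's axes). Spans x 6.5..38.5, y -15..245, z 0..22 mm: the origin lies beside it, at the start on the pin's centre line, about which it starts turned 0.35 to 0.58 rad, free end towards the robot
- batten_centre (a point): centre of the batten, half-way up; home, at about x 14 to 18, y 15, z 26 mm in the jig's frame
- batten_free_end (a point): centre of the batten's free end face
- batten_pin_end (a point): centre of the batten's end face beside the pin
- leaf (a joint): angle of the hinged leaf, rad: 0 = down on its stop, level, 1.5 mm above the batten; grows upward, at most 1.4; starts at 0.65 to 1.0. Stiff hinge (0.25 N m): it stays where left. Aluminium plate 8 mm thick, 68 mm wide (jig y -54..14), with two brass bushes and a front lip reaching 14 mm below the hinge line in front of the batten, so it cannot close while the batten is askew
- leaf_hinge (a point): middle of the leaf's hinge axis; the axis runs along the jig's y, 38 mm above the bench, at x 70, y -20 mm in the jig's frame. Closed, the leaf reaches from here to the jig's -x
- leaf_tab (a point): on the upper face of the leaf's orange thumb tab (36 mm wide along y, 8 mm thick), 12 mm from its tip; 108 mm from the hinge axis along the leaf, 8.5 mm above it across the leaf; press here from above to lower the leaf. z: normal to the upper face. Closed, it is 46.5 mm above the bench
- jar: bystander: screw-top jar with dark lid, 68 mm diameter, 95 mm high; origin under its centre
- masking_tape: bystander: roll of pale tape, 98 mm diameter, 25 mm high; origin under its centre
- pliers: bystander: pliers with red handles, 161 mm long, lying; origin under the centre
- screwdriver: bystander: red screwdriver, 215 mm long, lying; origin under the centre
- hinge_pack: bystander: brass butt hinge lying open, 64 x 76 x 7 mm; origin under the centre

How it is judged (in metres and radians):
On the way, in this order (a step that is already met when the one before it is completed fails the run):
1. the batten lies along the fence, its end between pin and fence, while the leaf is still open (angle between the y axis of batten and the y axis of jig, either way round below 0.04 rad and x of batten_centre in the frame of jig between 0.008 and 0.022 m and y of batten_centre in the frame of jig between -0.007 and 0.026 m and z of batten_centre in the frame of jig below 0.03 m and x of batten_free_end in the frame of jig above 0.012 m and value of joint leaf above 0.4 rad), for 0.2 s.
2. the leaf is down on its stop over the batten (value of joint leaf below 0.05 rad), for 0.2 s.
At the end, for the whole second after the job is handed in: The batten rests flat on the board along the fence (parallel within 0.04 rad; its centre 8 to 22 mm along the jig's x, -7 to 26 mm along its y; the middle of its free end at x of at least 12 mm), its end still between pin and fence, at rest, and the leaf is closed (angle below 0.05 rad) (angle between the y axis of batten and the y axis of jig, either way round below 0.04 rad and x of batten_centre in the frame of jig between 0.008 and 0.022 m and y of batten_centre in the frame of jig between -0.007 and 0.026 m and z of batten_centre in the frame of jig below 0.03 m and x of batten_free_end in the frame of jig above 0.012 m and value of joint leaf below 0.05 rad and linear speed of batten below 0.01 m/s); the robot touches nothing.
It fails at once if the batten is lifted off the board (centre over 45 mm above the bench) (height (world z) of batten_centre above 0.045 m).
It fails at once if the batten's pin end leaves the pin (middle of its end face over 45 mm from the pin, seen from above) (horizontal distance between batten_pin_end and jig_pin above 0.045 m).
It fails at once if the leaf slams: it turns faster than 1.2 rad/s downward in the last 0.25 rad (value of joint leaf below 0.25 rad and velocity of joint leaf below -1.2 rad/s).
It fails at once if a bystander is moved by more than 30 mm (distance of any of jar, masking_tape, pliers, screwdriver, hinge_pack from where it was at the start of the episode above 0.03 m).
It also fails if it takes over 45 s, if anything falls off the work surface, if the arm or the gripper's body presses on something with over 40 N, if the wrist force passes 120 N, or if a joint passes its speed limit or range.

## Working session

There is one attempt and no reset: what is moved stays moved. The work goes in short steps, Python scripts to look and compute and a tool call to move; the robot and the scene stay as the last step left them, time stands still between calls to the robot, and variables do not carry over. Pictures are saved under pics/ and viewed, at most 10 in all, crops included, and the job is handed in when it is done.

Besides the shell and the picture viewer there is one more tool, called after "Emit:" in YAML: its name, and indented under it one key for each argument. drive_tool: Moves the arm, as the interface text tells. Its arguments: {"type":"object","properties":{"moves":{"type":"array","items":{"type":"object","properties":{"delta_pos":{"type":"array","items":{"type":"number"}},"turn":{"type":"number"},"claw":{"type":"number"}}}}},"required":["moves"]}

```bash
mkdir -p pics
cat > h.py <<'E'
import numpy as np,cv2
from station import monitor,cams,ticket
def cap(n,save=None):
    c=cams.capture(n)
    if save: cv2.imwrite('pics/'+save,cv2.cvtColor(c['color'],cv2.COLOR_RGB2BGR))
    return c
def K(c):
    f=c['color'].shape[0]/2/np.tan(np.radians(c['vertical_fov'])/2)
    return np.array([[f,0,c['cx']],[0,f,c['cy']],[0,0,1.]])
def rays(c,px):
    u=cv2.undistortPoints(np.array(px,float).reshape(-1,1,2),K(c),np.array(c['dist'],float))[:,0]
    E=np.array(c['extrinsics']);return E[:3,3],np.c_[u,np.ones(len(u))]@E[:3,:3].T
def plane(c,px,z):
    o,d=rays(c,px);return o+d*((z-o[2])/d[:,2])[:,None]
def cloud(c):
    H,W=c['range_z'].shape;v,u=np.mgrid[:H,:W]
    o,d=rays(c,np.c_[u.ravel(),v.ravel()])
    return (o+d*c['range_z'].reshape(-1,1)).reshape(H,W,3)
E
python3 - <<'E'
from h import *
for n in('top','side'):
    c=cap(n,n+'0.png');np.savez(n+'0.npz',**{k:np.array(v) for k,v in c.items()});print(n,np.array(c['extrinsics']).round(3).tolist())
s=monitor.sense();print(s['tcp_pos'],s['ee_rot'],s['time_s'],s['gripper_width'])
E
```

```text
top [[0.029, -0.984, 0.179, 0.229], [-1.0, -0.028, 0.005, -0.097], [0.0, -0.179, -0.984, 1.616], [0.0, 0.0, 0.0, 1.0]]
side [[-0.767, -0.5, 0.402, -0.118], [-0.642, 0.594, -0.485, 0.704], [0.004, -0.63, -0.776, 1.281], [0.0, 0.0, 0.0, 1.0]]
[ 0.18682375 -0.59587914  0.22160156] [[-9.54249880e-01 -2.99009548e-01 -6.75963642e-04]
 [-2.99010290e-01  9.54248250e-01  1.76754027e-03]
 [ 1.16525706e-04  1.88879517e-03 -9.99998209e-01]] 0.1 1.0011251830968544
```

View pics/top0.png

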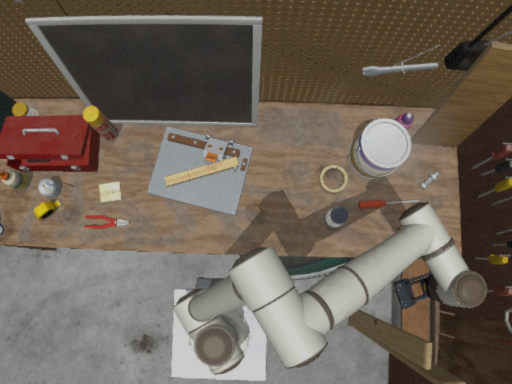

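View pics/side0.png

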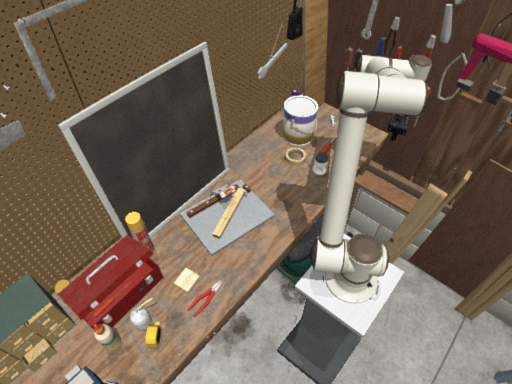

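The top view shows the board at about (150–250, 128–212). The batten runs from its free end at (165,182) to its pin end at (238,162). The fence is at (168–240, 137–152) and the orange tab is near (211,156).

```bash
cat > m.py <<'E'
from h import *
c=dict(np.load('top0.npz'));P=cloud(c);hsv=cv2.cvtColor(c['color'],cv2.COLOR_RGB2HSV)
z=P[...,2]
sub=np.zeros(z.shape,bool);sub[120:220,140:260]=1
board=sub&(hsv[...,1]<60)&(abs(z-.015)<.008)
print('board z',z[board].mean(),board.sum())
cn=max(cv2.findContours(board.astype(np.uint8),0,1)[0],key=cv2.contourArea)
allp=np.argwhere(board)[:,::-1].astype(np.float64)
w=plane(c,allp,.015)[:,:2]
r=cv2.minAreaRect((w*1000).astype(np.float32));print('board rect',r,cv2.boxPoints(r).round(1).tolist())
yel=sub&(hsv[...,0]>14)&(hsv[...,0]<30)&(hsv[...,1]>90)&(hsv[...,2]>150)&(z>.025)&(z<.05)
n,l,st,ce=cv2.connectedComponentsWithStats(yel.astype(np.uint8))
i=1+st[1:,4].argmax();q=np.argwhere(l==i)[:,::-1];w=plane(c,q,.037)[:,:2]
r=cv2.minAreaRect((w*1000).astype(np.float32));print('batten',r,cv2.boxPoints(r).round(1).tolist(),np.median(z[l==i]))
org=sub&(hsv[...,0]>4)&(hsv[...,0]<14)&(hsv[...,1]>170)&(hsv[...,2]>150)
q=np.argwhere(org);print('tab px',len(q),q.mean(0),P[org].mean(0),P[org].min(0),P[org].max(0))
im=cv2.cvtColor(c['color'],cv2.COLOR_RGB2BGR)[115:225,135:265]
cv2.imwrite('pics/crop.png',cv2.resize(im,None,fx=5,fy=5,interpolation=cv2.INTER_CUBIC))
c=dict(np.load('side0.npz'));P=cloud(c);hsv=cv2.cvtColor(c['color'],cv2.COLOR_RGB2HSV)
org=(hsv[...,0]>4)&(hsv[...,0]<14)&(hsv[...,1]>170)&(hsv[...,2]>150);org[:180]=0;org[220:]=0;org[:,:180]=0;org[:,270:]=0
q=np.argwhere(org);print('side tab',len(q),q.mean(0) if len(q) else 0,P[org].mean(0))
E
python3 m.py
```

```text
board z 0.015256724912542636 4842
board rect ((564.7496337890625, 95.08990478515625), (356.0926208496094, 422.0104064941406), 1.7388646602630615) [[380.3999938964844, 300.6000061035156], [393.20001220703125, -121.19999694824219], [749.0999755859375, -110.4000015258789], [736.2999877929688, 311.3999938964844]]
batten ((562.14306640625, 54.72563934326172), (21.04169273376465, 67.30696105957031), 19.0926456451416) [[541.2000122070312, 83.0999984741211], [563.2000122070312, 19.5], [583.0999755859375, 26.399999618530273], [561.0999755859375, 90.0]] 0.036913075460356604
tab px 12 [156.08333333 212.16666667] [0.58780327 0.03699724 0.10705404] [0.57976618 0.02725672 0.09842799] [0.59538428 0.05292339 0.11771532]
side tab 14 [190.64285714 228.35714286] [0.57824292 0.04795824 0.11675541]
```

View pics/crop.png

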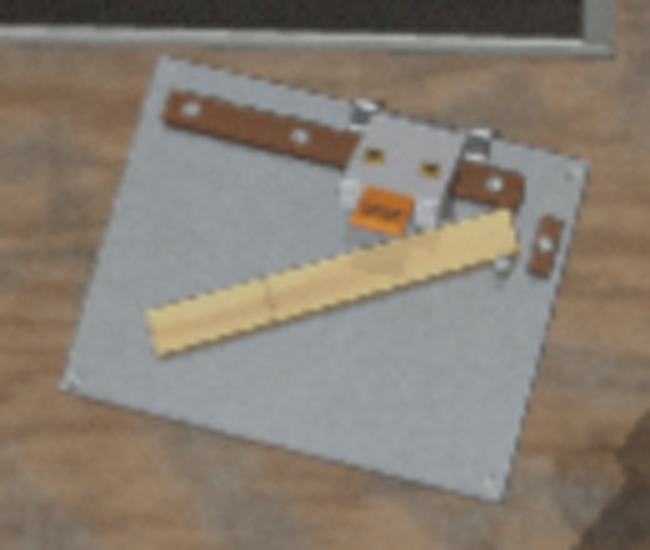

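The crop shows the board corners at (165,57), (588,160), (500,500) and (62,388). The batten corners are (147,312), (158,357), (518,248) and (508,208), the pin top is near (503,262), and the tab spans (350–413, 187–235).

```bash
cat > m2.py <<'E'
from h import *
c=dict(np.load('top0.npz'))
f=lambda a,z: plane(c,np.array(a,float)/5+[134.6,114.6],z)[:,:2]*1000
B=f([(165,57),(588,160),(500,500),(62,388)],15/1000)
# model corners jig: TL x85,y180; TR x85,y-140; BR x-165,y-140; BL x-165,y180
M=np.array([(85,180),(85,-140),(-165,-140),(-165,180)],float)
A=M-M.mean(0);D=B-B.mean(0);U,S,V=np.linalg.svd(A.T@D);R=(U@V).T
t=B.mean(0)-R@M.mean(0);print('yaw',np.arctan2(R[1,0],R[0,0]),'org',t,'resid',(B-(M@R.T+t)).round(1).tolist())
b=f([(147,312),(158,357),(518,248),(508,208)],.037);print('batten world',b.round(1).tolist())
j=(b-t)@R;print('jig',j.round(1).tolist())
print('pin jig',(f([(503,262)],.046)-t)@R,'world',R@[-8,-100]+t)
print('free mid world',b[:2].mean(0),'home free',R@[16,145]+t)
for a in(0,.6,.8,1.0):
    x=70-108*np.cos(a)-8.5*np.sin(a);z=38+108*np.sin(a)+8.5*np.cos(a);print(a,R@[x,-20]+t,z)
print('tab px jig',(f([(382,211)],.117)-t)@R)
np.savez('jig.npz',R=R,t=t)
E
python3 m2.py
```

```text
yaw -0.2221678907768255 org [595.73728353  57.21107297] resid [[-2.4, -4.3], [0.1, 3.8], [2.1, 2.4], [0.3, -1.9]]
batten world [[526.1, 206.5], [494.9, 196.9], [578.2, -47.8], [606.3, -40.0]]
jig [[-100.8, 130.2], [-129.2, 114.0], [6.1, -106.3], [31.8, -92.5]]
pin jig [[ -7.86011764 -99.56823255]] world [565.89943229 -38.5683749 ]
free mid world [510.4731754  201.67254689] home free [643.29402488 195.12175548]
0 [554.26435035  46.07573221] 46.5
0.6 [567.98297156  42.97673921] 105.99673985339608
0.8 [580.26729655  40.20174918] 121.39646484659937
1.0 [595.71476207  36.71221574] 133.471435959132
tab px jig [[ -8.6924889  -19.75210763]]
```

```bash
cat > plan.py <<'E'
from h import *
J=np.load('jig.npz');Rj,tj=J['R'],J['t'];yaw=np.arctan2(Rj[1,0],Rj[0,0])
rot=lambda a:np.array([[np.cos(a),-np.sin(a)],[np.sin(a),np.cos(a)]])
def bat(th,xb,yb): return Rj@(np.array([-8,-100.])+rot(th)@[xb,yb])+tj
def seq(wps):
    "wps: (xy_mm, z_mm, world angle of tool y minus 90deg) -> total delta in start tool axes & turn"
    s=monitor.sense();p=np.array(s['tcp_pos'])*1000;R=np.array(s['ee_rot']);a=np.arctan2(-R[0,1],R[1,1])
    print('now',p.round(1),'ang',a.round(3),'F',np.round(s['wrist_force'],1),'t',s['time_s'],'jig',((p[:2]-tj)@Rj).round(1))
    for xy,z,b in wps:
        q=np.array([*xy,z]);Rt=np.array([[-np.cos(a),-np.sin(a),0],[-np.sin(a),np.cos(a),0],[0,0,-1]])
        print(np.round(Rt.T@(q-p),1),'turn',round(a-b,3),'world',q.round(1));p,a=q,b
E
python3 - <<'E'
from plan import *
th=.55;w=yaw+th
seq([(bat(th,-40,225),150,w),(bat(th,-40,225),22,w)])
E
```

```text
now [ 186.8 -595.9  221.6] ang 0.304 F [-0.6  0.2  0. ] t 0.1 jig [-255.  -727.1]
[-482.9  642.4   71.6] turn -0.024 world [455.6 161.6 150. ]
[  0.   0. 128.] turn 0.0 world [455.6 161.6  22. ]
```

Emit:
drive_tool:
  moves:
    - {"delta_pos":[-34,46,0],"turn":-0.024,"claw":0}
    - {"delta_pos":[-34,46,0],"claw":0}
    - {"delta_pos":[-34,46,0],"claw":0}
    - {"delta_pos":[-34,46,0],"claw":0}
    - {"delta_pos":[-34,46,0],"claw":0}
    - {"delta_pos":[-34,46,0],"claw":0}
    - {"delta_pos":[-34,46,0],"claw":0}
    - {"delta_pos":[-34,46,0],"claw":0}
    - {"delta_pos":[-34,46,0],"claw":0}
    - {"delta_pos":[-34,46,0],"claw":0}
    - {"delta_pos":[-34,46,10],"claw":0}
    - {"delta_pos":[-34,46,10],"claw":0}

```text
invalid input
```

Run:
```python
from plan import *
th=.55;w=yaw+th
seq([(bat(th,-40,225),80,w),(bat(th,-40,225),22,w)])
```

```text
now [ 186.8 -595.9  221.6] ang 0.304 F [-0.6  0.2  0. ] t 0.1 jig [-255.  -727.1]
[-482.9  642.4  141.6] turn -0.024 world [455.6 161.6  80. ]
[ 0.  0. 58.] turn 0.0 world [455.6 161.6  22. ]
```

Emit:
drive_tool:
  moves:
    - {"delta_pos":[-34,46,0],"turn":-0.024,"claw":0}
    - {"delta_pos":[-34,46,0],"turn":0,"claw":0}
    - {"delta_pos":[-34,46,0],"turn":0,"claw":0}
    - {"delta_pos":[-34,46,0],"turn":0,"claw":0}
    - {"delta_pos":[-34,46,0],"turn":0,"claw":0}
    - {"delta_pos":[-34,46,0],"turn":0,"claw":0}
    - {"delta_pos":[-34,46,0],"turn":0,"claw":0}
    - {"delta_pos":[-34,46,0],"turn":0,"claw":0}
    - {"delta_pos":[-34,46,0],"turn":0,"claw":0}
    - {"delta_pos":[-34,46,0],"turn":0,"claw":0}
    - {"delta_pos":[-34,46,10],"turn":0,"claw":0}
    - {"delta_pos":[-34,46,10],"turn":0,"claw":0}

```text
time_s: 1.6
tcp_pos: [0.3968, 0.0592, 0.2025]
ee_rot: [[-0.946, -0.323, 0.001], [-0.323, 0.946, 0.0], [-0.001, 0.0, -1.0]]
wrist_force: [1.0, -1.1, 0.1]
gripper_width: 0.005
gripper_force: 0.0
```

Run:
```python
from plan import *
th=.55;w=yaw+th
seq([(bat(th,-40,225),80,w),(bat(th,-40,225),22,w)])
```

```text
now [396.8  59.2 202.5] ang 0.329 F [ 1.  -1.1  0.1] t 1.6 jig [-194.5  -41.9]
[-88.7  78.  122.5] turn 0.001 world [455.6 161.6  80. ]
[ 0.  0. 58.] turn 0.0 world [455.6 161.6  22. ]
```

Emit:
drive_tool:
  moves:
    - {"delta_pos":[-44,39,12],"turn":0,"claw":0}
    - {"delta_pos":[-44,39,20],"turn":0,"claw":0}
    - {"delta_pos":[0,0,45],"turn":0,"claw":0}
    - {"delta_pos":[0,0,45],"turn":0,"claw":0}
    - {"delta_pos":[0,0,0],"turn":0,"claw":0}

```text
time_s: 2.22
tcp_pos: [0.4526, 0.1577, 0.0776]
ee_rot: [[-0.947, -0.322, -0.007], [-0.322, 0.947, -0.005], [0.009, -0.003, -1.0]]
wrist_force: [-0.8, 0.4, 0.3]
gripper_width: 0.005
gripper_force: 0.0
```

Run:
```python
from plan import *
cap('top','top1.png')
im=cv2.imread('pics/top1.png')[105:225,130:270];cv2.imwrite('pics/crop1.png',cv2.resize(im,None,fx=5,fy=5,interpolation=cv2.INTER_CUBIC))
seq([(bat(.55,-40,225),22,yaw+.55)])
```

```text
now [454.5 158.8  79.9] ang 0.328 F [0.8 0.5 0.9] t 2.275 jig [-160.1   68. ]
[-1.9  2.3 57.9] turn 0.0 world [455.6 161.6  22. ]
```

View pics/crop1.png

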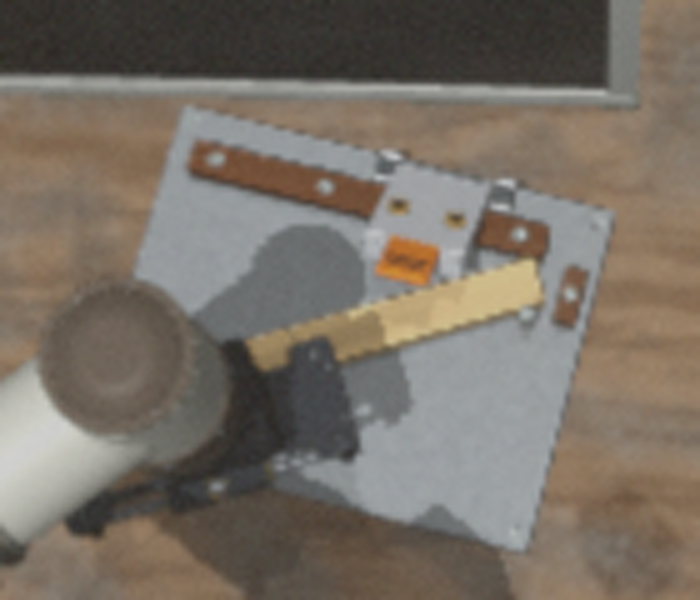

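The batten is unmoved at (245–543, 262–365) in this crop. The gripper is on its near side, left of the leaf, with clearance.

Emit:
drive_tool:
  moves:
    - {"delta_pos":[-2,2,30],"turn":0,"claw":0}
    - {"delta_pos":[0,0,27],"turn":0,"claw":0}
    - {"delta_pos":[0,0,0],"turn":0,"claw":0}

```text
time_s: 2.65
tcp_pos: [0.4566, 0.1619, 0.0242]
ee_rot: [[-0.947, -0.322, 0.0], [-0.322, 0.947, -0.0], [0.0, -0.0, -1.0]]
wrist_force: [0.1, -0.1, 0.3]
gripper_width: 0.004
gripper_force: 0.0
```

Run:
```python
from plan import *
seq([(bat(.55,-14,225),22,yaw+.55)]+[(bat(t,-5,225),22,yaw+t) for t in np.arange(.5,-.01,-.05)])
```

```text
now [456.6 161.9  24.2] ang 0.328 F [ 0.1 -0.1  0.3] t 2.65 jig [-158.8   71.4]
[-24.9   0.    2.2] turn -0.0 world [480.2 169.9  22. ]
[-20.3  -0.    0. ] turn 0.05 world [499.4 176.4  22. ]
[-11.3  -0.    0. ] turn 0.05 world [510.2 179.5  22. ]
[-11.3  -0.    0. ] turn 0.05 world [521.2 182.   22. ]
[-11.3  -0.    0. ] turn 0.05 world [532.3 184.   22. ]
[-11.3  -0.    0. ] turn 0.05 world [543.4 185.4  22. ]
[-11.3  -0.    0. ] turn 0.05 world [554.6 186.2  22. ]
[-11.3  -0.    0. ] turn 0.05 world [565.9 186.5  22. ]
[-11.3  -0.    0. ] turn 0.05 world [577.1 186.2  22. ]
[-11.3  -0.    0. ] turn 0.05 world [588.4 185.4  22. ]
[-11.3  -0.    0. ] turn 0.05 world [599.5 184.   22. ]
[-11.3  -0.    0. ] turn 0.05 world [610.6 182.   22. ]
```

Emit:
drive_tool:
  moves:
    - {"delta_pos":[-12,0,0],"turn":0,"claw":0}
    - {"delta_pos":[-12,0,0],"turn":0,"claw":0}
    - {"delta_pos":[-9,0,0],"turn":0,"claw":0}
    - {"delta_pos":[-5.6,0,0],"turn":0.025,"claw":0}
    - {"delta_pos":[-5.6,0,0],"turn":0.025,"claw":0}
    - {"delta_pos":[-5.6,0,0],"turn":0.025,"claw":0}
    - {"delta_pos":[-5.6,0,0],"turn":0.025,"claw":0}
    - {"delta_pos":[-5.6,0,0],"turn":0.025,"claw":0}
    - {"delta_pos":[-5.6,0,0],"turn":0.025,"claw":0}
    - {"delta_pos":[-5.6,0,0],"turn":0.025,"claw":0}
    - {"delta_pos":[-5.6,0,0],"turn":0.025,"claw":0}

```text
time_s: 4.03
tcp_pos: [0.5313, 0.1832, 0.0235]
ee_rot: [[-0.992, -0.126, -0.0], [-0.126, 0.992, 0.0], [0.0, 0.0, -1.0]]
wrist_force: [-1.5, 0.3, -0.9]
gripper_width: 0.004
gripper_force: 0.2
```

Run:
```python
from plan import *
cap('top','top2.png');cap('side','side2.png')
im=cv2.imread('pics/top2.png')[105:225,130:270];a=cv2.resize(im,None,fx=4,fy=4,interpolation=cv2.INTER_CUBIC)
im=cv2.imread('pics/side2.png')[150:270,160:300];b=cv2.resize(im,None,fx=4,fy=4,interpolation=cv2.INTER_CUBIC)
cv2.imwrite('pics/c2.png',cv2.resize(np.hstack([a,b]),(800,343)))
seq([(bat(t,-5,225),22,yaw+t) for t in np.arange(.3,-.01,-.05)])
```

```text
now [531.8 183.4  23.6] ang 0.127 F [0.2 0.  1.6] t 4.125 jig [-90.2 109. ]
[-11.8   0.5   1.6] turn 0.049 world [543.4 185.4  22. ]
[-11.3  -0.    0. ] turn 0.05 world [554.6 186.2  22. ]
[-11.3  -0.    0. ] turn 0.05 world [565.9 186.5  22. ]
[-11.3  -0.    0. ] turn 0.05 world [577.1 186.2  22. ]
[-11.3  -0.    0. ] turn 0.05 world [588.4 185.4  22. ]
[-11.3  -0.    0. ] turn 0.05 world [599.5 184.   22. ]
[-11.3  -0.    0. ] turn 0.05 world [610.6 182.   22. ]
```

View pics/c2.png

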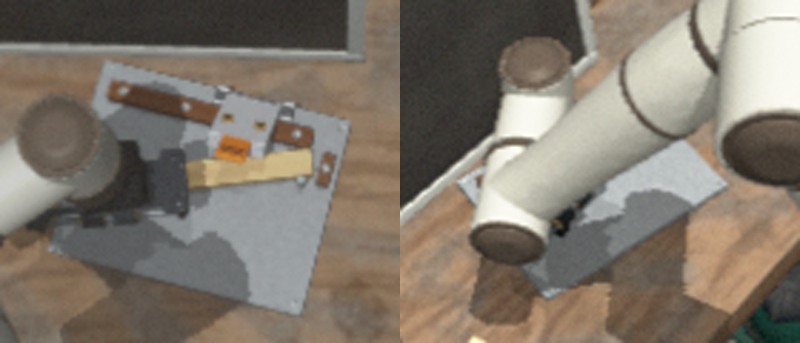

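The batten has turned part way, from (187,175) to (312,160). Its end is still by the pin at (305,180), and the hand is clear of the leaf, which starts at x≈210.

Emit:
drive_tool:
  moves:
    - {"delta_pos":[-5.6,0,0],"turn":0.025,"claw":0}
    - {"delta_pos":[-5.6,0,0],"turn":0.025,"claw":0}
    - {"delta_pos":[-5.6,0,0],"turn":0.025,"claw":0}
    - {"delta_pos":[-5.6,0,0],"turn":0.025,"claw":0}
    - {"delta_pos":[-5.6,0,0],"turn":0.025,"claw":0}
    - {"delta_pos":[-5.6,0,0],"turn":0.025,"claw":0}
    - {"delta_pos":[-5.6,0,0],"turn":0.025,"claw":0}
    - {"delta_pos":[-5.6,0,0],"turn":0.025,"claw":0}
    - {"delta_pos":[-5.6,0,0],"turn":0.025,"claw":0}
    - {"delta_pos":[-5.6,0,0],"turn":0.025,"claw":0}
    - {"delta_pos":[-5.6,0,0],"turn":0.025,"claw":0}
    - {"delta_pos":[0,0,0],"turn":0,"claw":0}

```text
time_s: 5.62
tcp_pos: [0.593, 0.1832, 0.0235]
ee_rot: [[-0.989, 0.147, 0.0], [0.147, 0.989, 0.0], [-0.0, 0.0, -1.0]]
wrist_force: [0.2, 0.5, -0.6]
gripper_width: 0.007
gripper_force: 0.0
```

```bash
cat > look.py <<'E'
from plan import *
import sys
c=cap('top','t.png');P=cloud(c);hsv=cv2.cvtColor(c['color'],cv2.COLOR_RGB2HSV);z=P[...,2]
sub=np.zeros(z.shape,bool);sub[120:220,140:260]=1
y=sub&(hsv[...,0]>12)&(hsv[...,0]<30)&(hsv[...,1]>70)&(hsv[...,2]>110)&(z>.025)&(z<.05)
q=np.argwhere(y)[:,::-1];j=(plane(c,q,.037)[:,:2]*1000-tj)@Rj
for lo in range(-120,170,20):
    k=j[(j[:,1]>lo)&(j[:,1]<lo+20)]
    if len(k)>3: print(lo,len(k),'x',k[:,0].min().round(1),k[:,0].max().round(1),'y',k[:,1].min().round(),k[:,1].max().round())
im=cv2.imread('pics/t.png')[105:225,130:270];cv2.imwrite('pics/'+sys.argv[1],cv2.resize(im,None,fx=5,fy=5,interpolation=cv2.INTER_CUBIC))
seq([(bat(0,-8,225),22,yaw)])
E
python3 look.py c3.png
```

```text
-120 39 x -1.1 28.8 y -117.0 -100.0
-100 54 x -2.8 44.3 y -100.0 -80.0
-80 55 x -5.4 50.4 y -80.0 -60.0
-60 39 x -8.0 23.7 y -60.0 -40.0
-40 18 x -10.5 3.1 y -39.0 -20.0
-20 6 x -10.5 -7.1 y -17.0 -2.0
0 15 x -12.2 1.4 y 1.0 20.0
20 47 x -12.3 18.6 y 21.0 40.0
40 6 x -8.8 16.1 y 40.0 44.0
now [592.6 183.2  23.4] ang -0.148 F [-0.2  0.1  0.1] t 5.675 jig [-30.8 122.2]
[-15.    1.7   1.4] turn 0.075 world [607.7 182.7  22. ]
```

Emit:
drive_tool:
  moves:
    - {"delta_pos":[-4,0,0],"turn":0.019,"claw":0}
    - {"delta_pos":[-4,0,0],"turn":0.019,"claw":0}
    - {"delta_pos":[-4,0,0],"turn":0.019,"claw":0}
    - {"delta_pos":[-3,0,0],"turn":0.018,"claw":0}
    - {"delta_pos":[-2,0,0],"turn":0,"claw":0}
    - {"delta_pos":[-2,0,0],"turn":0,"claw":0}
    - {"delta_pos":[0,0,0],"turn":0,"claw":0}

```text
time_s: 6.55
tcp_pos: [0.6113, 0.1798, 0.0236]
ee_rot: [[-0.975, 0.22, 0.0], [0.22, 0.975, -0.0], [-0.0, 0.0, -1.0]]
wrist_force: [0.6, -0.0, 0.5]
gripper_width: 0.007
gripper_force: 0.0
```

```bash
python3 look.py c4.png
```

```text
-120 48 x -3.7 28.8 y -120.0 -100.0
-100 56 x -2.8 49.5 y -100.0 -80.0
-80 59 x -3.7 44.3 y -79.0 -60.0
-60 37 x -2.8 31.4 y -60.0 -40.0
-40 8 x -3.7 3.1 y -39.0 -28.0
0 4 x -2.8 1.4 y 14.0 18.0
20 42 x -4.6 29.0 y 21.0 40.0
40 6 x 2.3 28.1 y 40.0 44.0
now [611.2 179.8  23.6] ang -0.222 F [-0.   0.7  0.6] t 6.6 jig [-11.9 123. ]
[4.1 2.  1.6] turn -0.0 world [607.7 182.7  22. ]
```

View pics/c4.png

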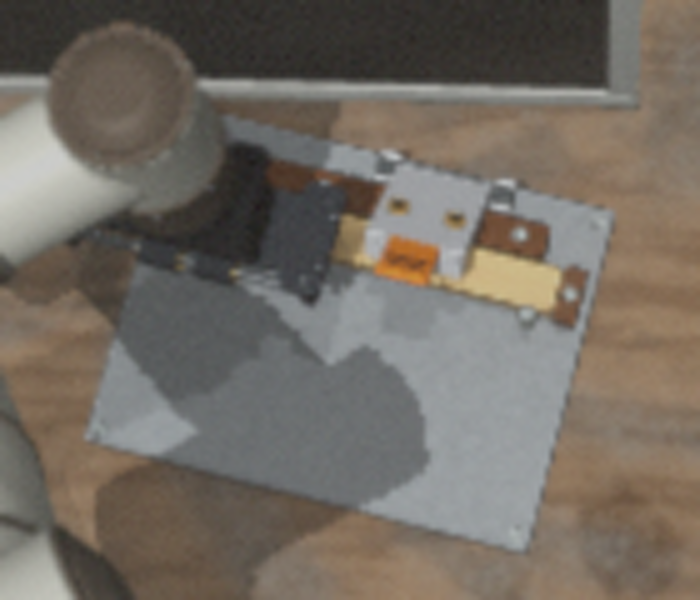

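The batten now lies almost along the fence, between the pin at (527,317) and the fence and near the end stop at (570,295). I'll nudge it until the force rises.

Emit:
drive_tool:
  moves:
    - {"delta_pos":[-1.5,0,0],"turn":0,"claw":0}
    - {"delta_pos":[-1.5,0,0],"turn":0,"claw":0}
    - {"delta_pos":[0,0,0],"turn":0,"claw":0}

```text
time_s: 6.98
tcp_pos: [0.6141, 0.1792, 0.0236]
ee_rot: [[-0.975, 0.22, 0.0], [0.22, 0.975, -0.0], [-0.0, -0.0, -1.0]]
wrist_force: [0.2, 0.9, 0.1]
gripper_width: 0.004
gripper_force: 0.2
```

Emit:
drive_tool:
  moves:
    - {"delta_pos":[-1,0,0],"turn":0,"claw":0}
    - {"delta_pos":[0,0,0],"turn":0,"claw":0}

```text
time_s: 7.22
tcp_pos: [0.6142, 0.1791, 0.0235]
ee_rot: [[-0.975, 0.22, -0.001], [0.22, 0.975, -0.0], [0.001, -0.0, -1.0]]
wrist_force: [-4.2, 2.0, 2.4]
gripper_width: 0.006
gripper_force: 2.2
```

Emit:
drive_tool:
  moves:
    - {"delta_pos":[-1.5,0,0],"turn":0,"claw":0}
    - {"delta_pos":[0,0,0],"turn":0,"claw":0}
    - {"delta_pos":[0,0,0],"turn":0,"claw":0}

```text
time_s: 7.6
tcp_pos: [0.6145, 0.1786, 0.0235]
ee_rot: [[-0.975, 0.22, -0.004], [0.22, 0.975, -0.001], [0.003, -0.002, -1.0]]
wrist_force: [-7.2, 2.1, 5.9]
gripper_width: 0.005
gripper_force: 3.7
```

Emit:
drive_tool:
  moves:
    - {"delta_pos":[10,0,0],"turn":0,"claw":0}
    - {"delta_pos":[25,0,0],"turn":0,"claw":0}
    - {"delta_pos":[30,0,0],"turn":0,"claw":0}
    - {"delta_pos":[30,0,-30],"turn":0,"claw":0}
    - {"delta_pos":[0,0,-50],"turn":0,"claw":0}
    - {"delta_pos":[0,0,-50],"turn":0,"claw":0}
    - {"delta_pos":[30,0,-40],"turn":0,"claw":0}
    - {"delta_pos":[50,20,0],"turn":0,"claw":0}
    - {"delta_pos":[0,0,0],"turn":0,"claw":0}

```text
time_s: 8.72
tcp_pos: [0.4485, 0.238, 0.1947]
ee_rot: [[-0.976, 0.217, 0.002], [0.217, 0.976, 0.002], [-0.002, 0.003, -1.0]]
wrist_force: [0.8, 0.0, 0.4]
gripper_width: 0.002
gripper_force: 0.0
```

```bash
python3 look.py c5.png
cat > leaf.py <<'E'
from plan import *
def tip(a,r=112): x=70-r*np.cos(a)-8.5*np.sin(a)+10; return Rj@[x,-20]+tj, 38+r*np.sin(a)+8.5*np.cos(a)
def go(l): seq([(tip(a)[0],tip(a)[1]+h,yaw) for a,h in l])
E
python3 -c "
from leaf import *
go([(.8,60),(.8,15)])"
```

```text
-120 48 x -1.1 31.4 y -119.0 -100.0
-100 64 x -0.3 52.1 y -100.0 -80.0
-80 64 x -0.3 52.1 y -80.0 -61.0
-60 37 x -0.3 49.5 y -60.0 -43.0
-40 4 x -0.3 2.3 y -39.0 -28.0
20 50 x -0.3 51.5 y 22.0 40.0
40 63 x -0.3 49.8 y 40.0 60.0
60 64 x -0.3 52.5 y 60.0 80.0
80 61 x 0.6 52.5 y 80.0 100.0
100 61 x 1.5 51.7 y 100.0 120.0
120 60 x 1.5 44.0 y 120.0 140.0
140 17 x 2.4 53.6 y 140.0 158.0
now [449.6 237.5 194.3] ang -0.22 F [-0.  -0.6 -0.3] t 8.775 jig [-182.3  143.6]
[-166.3  -19.1  172.3] turn 0.003 world [607.7 182.7  22. ]
now [449.6 237.5 194.3] ang -0.22 F [-0.  -0.6 -0.3] t 8.775 jig [-182.3  143.6]
[-177.7 -164.1   10. ] turn 0.003 world [587.3  38.6 184.3]
[ 0.  0. 45.] turn 0.0 world [587.3  38.6 139.3]
```

View pics/c5.png

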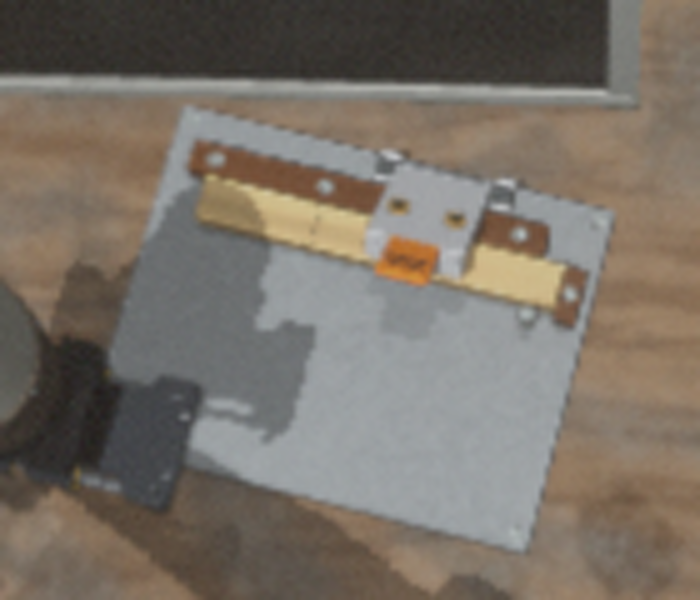

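The batten is snug along the fence, from (198,200) to (565,285), and the leaf is still open with its tab at (407,260). Next I move above the tab.

Emit:
drive_tool:
  moves:
    - {"delta_pos":[-30,-41,0],"turn":0,"claw":0}
    - {"delta_pos":[-37,-41,0],"turn":0,"claw":0}
    - {"delta_pos":[-37,-41,0],"turn":0,"claw":0}
    - {"delta_pos":[-37,-41,0],"turn":0,"claw":0}
    - {"delta_pos":[-37,0,10],"turn":0,"claw":0}
    - {"delta_pos":[0,0,30],"turn":0,"claw":0}
    - {"delta_pos":[0,0,0],"turn":0,"claw":0}

```text
time_s: 9.65
tcp_pos: [0.5865, 0.0358, 0.1503]
ee_rot: [[-0.975, 0.223, -0.006], [0.223, 0.975, -0.002], [0.006, -0.003, -1.0]]
wrist_force: [0.2, 0.2, 0.3]
gripper_width: 0.004
gripper_force: 0.0
```

Run:
```python
from leaf import *
go([(.8,15),(.8,0)]+[(a,0) for a in np.arange(.7,-.01,-.1)])
for n in('top','side'): cap(n,n+'6.png')
a=cv2.resize(cv2.imread('pics/top6.png')[120:200,160:260],(400,320))
b=cv2.resize(cv2.imread('pics/side6.png')[150:230,180:280],(400,320));cv2.imwrite('pics/c6.png',np.hstack([a,b]))
```

```text
now [586.5  35.8 150.3] ang -0.224 F [0.2 0.2 0.3] t 9.65 jig [ -4.3 -22.9]
[-0.2  2.9 11.1] turn -0.002 world [587.3  38.6 139.3]
[ 0.  0. 15.] turn 0.0 world [587.3  38.6 124.3]
[7.  0.  7.6] turn 0.0 world [580.5  40.2 116.7]
[ 6.1 -0.   8.4] turn 0.0 world [574.5  41.5 108.3]
[ 5.1 -0.   9.1] turn 0.0 world [569.5  42.6  99.2]
[4.1 0.  9.7] turn 0.0 world [565.5  43.5  89.4]
[ 3.  -0.  10.2] turn 0.0 world [562.5  44.2  79.2]
[ 1.9  0.  10.6] turn 0.0 world [560.6  44.6  68.6]
[ 0.8 -0.  10.9] turn 0.0 world [559.8  44.8  57.6]
[-0.3 -0.  11.1] turn 0.0 world [560.1  44.8  46.5]
```

View pics/c6.png

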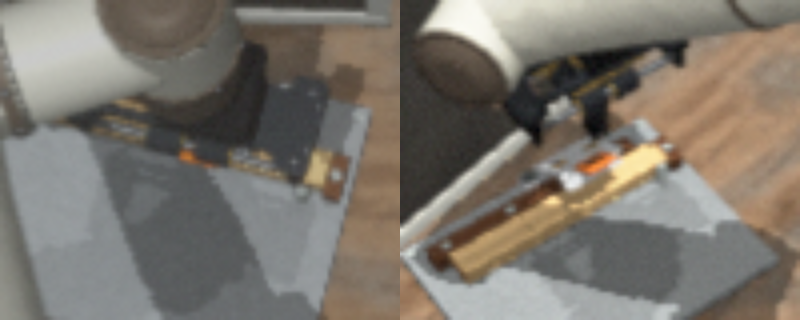

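In the side view the closed fingertips at (597,130) hang just above the orange tab at (600,160). I'll descend to contact.

Emit:
drive_tool:
  moves:
    - {"delta_pos":[0,2,10],"turn":0,"claw":0}
    - {"delta_pos":[0,1,8],"turn":0,"claw":0}
    - {"delta_pos":[0,0,5],"turn":0,"claw":0}
    - {"delta_pos":[1,0,4],"turn":0,"claw":0}
    - {"delta_pos":[3,0,3],"turn":0,"claw":0}
    - {"delta_pos":[3,0,3.5],"turn":0,"claw":0}
    - {"delta_pos":[3,0,4],"turn":0,"claw":0}
    - {"delta_pos":[0,0,0],"turn":0,"claw":0}

```text
time_s: 10.75
tcp_pos: [0.5781, 0.0427, 0.116]
ee_rot: [[-0.975, 0.22, -0.0], [0.22, 0.975, 0.0], [0.0, -0.0, -1.0]]
wrist_force: [-0.6, 0.0, 1.2]
gripper_width: 0.003
gripper_force: 0.3
```

```bash
cat > see.py <<'E'
from leaf import *
import sys
s=cap('side');P=cloud(s);hsv=cv2.cvtColor(s['color'],cv2.COLOR_RGB2HSV)
o=(hsv[...,0]>3)&(hsv[...,0]<14)&(hsv[...,1]>170)&(hsv[...,2]>120);o[:170]=0;o[230:]=0;o[:,:180]=0;o[:,270:]=0
if o.any():
    q=P[o];m=np.median(q,0)*1000;print('tab',o.sum(),'jig',((m[:2]-tj)@Rj).round(1),'z',m[2].round(1),'angle~',np.arctan2(m[2]-38,70-((m[:2]-tj)@Rj)[0])-np.arctan2(8.5,108))
go([(a,0) for a in map(float,sys.argv[1:])])
E
python3 see.py .6 .5 .4 .3
```

```text
tab 6 jig [-23.3  -8.4] z 112.6 angle~ 0.5959620697959807
now [578.3  42.7 116. ] ang -0.222 F [-0.5  0.4  0.1] t 10.8 jig [-13.9 -18. ]
[ 3.4 -2.   7.8] turn 0.0 world [574.5  41.5 108.3]
[ 5.1 -0.   9.1] turn 0.0 world [569.5  42.6  99.2]
[4.1 0.  9.7] turn 0.0 world [565.5  43.5  89.4]
[ 3.  -0.  10.2] turn 0.0 world [562.5  44.2  79.2]
```

Emit:
drive_tool:
  moves:
    - {"delta_pos":[2,0,4],"turn":0,"claw":0}
    - {"delta_pos":[2,-1,4],"turn":0,"claw":0}
    - {"delta_pos":[2.5,0,4.5],"turn":0,"claw":0}
    - {"delta_pos":[2.5,0,4.5],"turn":0,"claw":0}
    - {"delta_pos":[0,0,0],"turn":0,"claw":0}

```text
time_s: 11.42
tcp_pos: [0.5693, 0.0436, 0.0983]
ee_rot: [[-0.975, 0.22, -0.001], [0.22, 0.975, -0.0], [0.001, -0.0, -1.0]]
wrist_force: [-0.9, -0.2, 0.4]
gripper_width: 0.006
gripper_force: 0.1
```

```bash
python3 see.py .4 .3 .2 .1 0
```

```text
tab 16 jig [-31.9 -13.6] z 94.9 angle~ 0.4304055380186419
now [569.5  43.6  98.5] ang -0.222 F [-0.3  0.5  0.5] t 11.475 jig [-22.6 -19.1]
[ 3.9 -0.9  9.1] turn 0.0 world [565.5  43.5  89.4]
[ 3.  -0.  10.2] turn 0.0 world [562.5  44.2  79.2]
[ 1.9  0.  10.6] turn 0.0 world [560.6  44.6  68.6]
[ 0.8 -0.  10.9] turn 0.0 world [559.8  44.8  57.6]
[-0.3 -0.  11.1] turn 0.0 world [560.1  44.8  46.5]
```

The leaf is following the finger, at about 0.45–0.5 rad.

Emit:
drive_tool:
  moves:
    - {"delta_pos":[2,0,4.5],"turn":0,"claw":0}
    - {"delta_pos":[2,0,4.5],"turn":0,"claw":0}
    - {"delta_pos":[1.5,0,5],"turn":0,"claw":0}
    - {"delta_pos":[1.5,0,5],"turn":0,"claw":0}
    - {"delta_pos":[1,0,4],"turn":0,"claw":0}
    - {"delta_pos":[0.5,0,4],"turn":0,"claw":0}
    - {"delta_pos":[0.5,0,4],"turn":0,"claw":0}
    - {"delta_pos":[0.5,0,4],"turn":0,"claw":0}
    - {"delta_pos":[0,0,4],"turn":0,"claw":0}
    - {"delta_pos":[0,0,0],"turn":0,"claw":0}

```text
time_s: 12.72
tcp_pos: [0.5602, 0.0457, 0.0596]
ee_rot: [[-0.975, 0.22, -0.0], [0.22, 0.975, -0.0], [0.0, -0.0, -1.0]]
wrist_force: [-0.5, -0.9, -0.3]
gripper_width: 0.003
gripper_force: 0.0
```

```bash
python3 see.py .1 0
```

```text
tab 21 jig [-43.5 -11.7] z 58.8 angle~ 0.10268481650683223
now [560.4  45.8  59.7] ang -0.222 F [-0.7 -0.7 -0.5] t 12.775 jig [-32. -19.]
[ 0.3 -1.   2.1] turn -0.0 world [559.8  44.8  57.6]
[-0.3 -0.  11.1] turn 0.0 world [560.1  44.8  46.5]
```

Emit:
drive_tool:
  moves:
    - {"delta_pos":[0,0,3],"turn":0,"claw":0}
    - {"delta_pos":[0,0,3],"turn":0,"claw":0}
    - {"delta_pos":[0,0,3],"turn":0,"claw":0}
    - {"delta_pos":[0,0,2],"turn":0,"claw":0}
    - {"delta_pos":[0,0,1.5],"turn":0,"claw":0}
    - {"delta_pos":[0,0,0],"turn":0,"claw":0}

```text
time_s: 13.52
tcp_pos: [0.5604, 0.0457, 0.0474]
ee_rot: [[-0.975, 0.22, 0.0], [0.22, 0.975, -0.0], [-0.0, 0.0, -1.0]]
wrist_force: [0.5, 0.1, -0.3]
gripper_width: -0.001
gripper_force: 0.0
```

Emit:
drive_tool:
  moves:
    - {"delta_pos":[0,0,1],"turn":0,"claw":0}
    - {"delta_pos":[0,0,1],"turn":0,"claw":0}
    - {"delta_pos":[0,0,0],"turn":0,"claw":0}

```text
time_s: 13.9
tcp_pos: [0.5606, 0.0458, 0.0468]
ee_rot: [[-0.976, 0.22, 0.001], [0.22, 0.976, -0.0], [-0.001, 0.0, -1.0]]
wrist_force: [-2.0, 0.9, 6.4]
gripper_width: 0.007
gripper_force: 3.8
```

The leaf is on its stop: z is 46.8 mm and the force is rising. I'll retreat upward and check.

Emit:
drive_tool:
  moves:
    - {"delta_pos":[0,0,-5],"turn":0,"claw":0}
    - {"delta_pos":[0,0,-25],"turn":0,"claw":0}
    - {"delta_pos":[0,0,-40],"turn":0,"claw":0}
    - {"delta_pos":[40,0,-40],"turn":0,"claw":0}
    - {"delta_pos":[50,0,-20],"turn":0,"claw":0}
    - {"delta_pos":[30,35,0],"turn":0,"claw":0}
    - {"delta_pos":[0,50,0],"turn":0,"claw":0}
    - {"delta_pos":[0,50,0],"turn":0,"claw":0}
    - {"delta_pos":[0,30,0],"turn":0,"claw":0}
    - {"delta_pos":[0,0,0],"turn":0,"claw":0}

```text
time_s: 15.15
tcp_pos: [0.4799, 0.2349, 0.1751]
ee_rot: [[-0.976, 0.218, 0.0], [0.218, 0.976, 0.0], [-0.0, 0.0, -1.0]]
wrist_force: [-0.4, -1.0, -0.0]
gripper_width: 0.007
gripper_force: 0.0
```

```bash
python3 look.py c7.png; python3 see.py 0
```

```text
-120 47 x -0.3 31.4 y -120.0 -100.0
-100 62 x 0.6 50.4 y -100.0 -80.0
-80 60 x -0.3 54.7 y -80.0 -61.0
-60 20 x 1.4 34.9 y -60.0 -41.0
-40 35 x -49.6 21.1 y -39.0 -20.0
-20 54 x -49.6 23.8 y -20.0 -0.0
0 5 x -38.6 22.9 y 0.0 20.0
20 61 x -0.3 55.8 y 20.0 40.0
40 59 x -0.3 35.9 y 40.0 60.0
60 61 x -0.3 52.5 y 60.0 80.0
80 63 x -0.2 51.7 y 80.0 100.0
100 53 x 1.5 52.6 y 100.0 120.0
120 53 x 0.7 33.6 y 120.0 140.0
140 8 x 5.8 32.7 y 140.0 143.0
now [479.3 233.6 175.1] ang -0.221 F [ 0.1 -0.6 -0.3] t 15.2 jig [-152.4  146.4]
[-136.4  -21.5  153.1] turn 0.001 world [607.7 182.7  22. ]
now [479.2 232.8 175.2] ang -0.222 F [-0.3 -0.3 -0.3] t 15.25 jig [-152.4  145.6]
[-120.4 -165.6  128.7] turn 0.0 world [560.1  44.8  46.5]
```

View pics/c7.png

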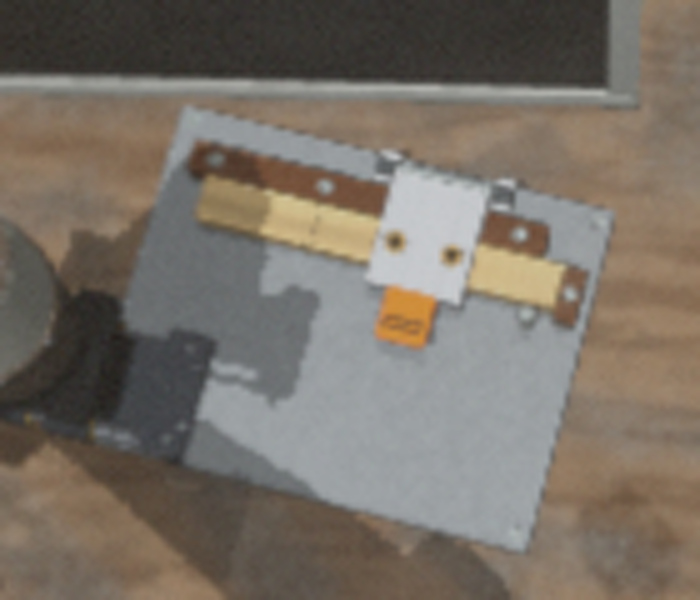

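The leaf is flat over the batten, with its tab at (405,318) and the tip at jig x ≈ -50 mm, as it should be when closed. The batten is snug and the hand is clear.

```bash
python3 -c "
from station import ticket;print(ticket.finish_job())"
```

```text
the job is handed in; nothing more can be done
None
```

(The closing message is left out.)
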